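Count to the third slot of the weekly pill rack and push the day box home

TASK

Counting from its pink end, run your closed fingertips along the front rail on top of the weekly pill rack, touching it above the first, the second and then the third slot (filled and empty slots count alike). Then push the loose teal day box, which stands on the ledge in front of the rack, into that third slot until it is fully home against the back stop, only pushing it with the fingers and never lifting it. Leave everything else where it stands.

Things in the scene. Friction and masses are not known exactly. Their poses are not given: they have to be found in the camera images.
- rack: Pale blue weekly pill rack, fixed: seven parallel slots side by side, open in front (to the robot), above and below (boxes slide on the ledge). Origin on the ledge, middle of its front edge; x runs along the slots to the back, y along the row. Slots 42 mm wide, pitch 45 mm, centres at y = 0, +-45, +-90, +-135 mm; dividers between and outside them 3 mm thick, 44 mm high, x = 0 to 80 mm.
- rack_stop (a point): Middle of the front face of the rack's back stop, a strip 26 mm high across all slots: 72 mm behind the front edge, 13 mm above the ledge. Axes as the rack's. A box is home when its far end meets this face.
- rail: Straight aluminium rail along the front top of the rack, 10 mm square, 318 mm long along the rack's y. Origin at its centre, 7 mm behind the rack's front edge and 45 mm above the ledge; top face 50 mm, underside 40 mm above the ledge. Axes as the rack's. Dark clips mark the dividers.
- pink_cheek: Pink end panel of the rack, 88 x 12 x 54 mm, at the end of the row from which slots are counted: rack y = +165 or -165 mm, from run to run (its centre at rack x = 40 mm). Origin at the centre of its underside, axes as the rack's. Along the row from it the first slot's centre is 30 mm away, the second's 75 mm, the third's 120 mm.
- pink_cheek_rail (a point): Point on the pink end panel in line with the rail: 7 mm behind the rack's front edge, in the middle of the panel's thickness, 50 mm above the ledge.
- grey_cheek: Pale grey end panel, the same shape, at the other end of the row.
- teal_box: Loose teal day box, lid closed, rigid, 80 long (its x) x 34 wide (y) x 30 mm high, about 45 g. Origin at the centre of its underside. Starts on the ledge in front of the rack, 2 to 5 cm clear, anywhere along the row, long side within 0.25 rad of the slots. Home in a slot, its centre is at rack x = 32 mm and its near end stands 8 mm out of the front edge.
- day_box_a: Lavender day box (same size, loose) home in the slot at rack y = +90 mm. Leave alone.
- day_box_b: Lavender day box home in the middle slot, rack y = 0. Leave alone.
- day_box_c: Lavender day box home in the slot at rack y = -90 mm. Leave alone.
- pill_bottle: Loose yellow pill bottle with white cap, 40 mm across, 76 mm high, origin at the centre of its underside. Stands beside the rack. Leave alone.
- tablet_tin: Loose flat steel tablet tin, 64 x 94 x 22 mm, origin at the centre of its underside. Leave alone.
- measuring_cup: Loose glass measuring cup, 72 mm across, 78 mm high, a handle on its y side, origin at the centre of its underside. Leave alone.
- pill_crusher: Loose pink twist pill crusher, 52 mm across, 82 mm high, origin at the centre of its underside. Leave alone.
Things that resemble listed ones, but are neither listed nor needed, are in the scene too. What is shaped like the teal_box but red is not meant.

How it is judged:
By the outcome, as a careful person would: the job done as asked, in the order asked, and still so for the second after the job is handed in, with the robot touching nothing.
It also fails if it takes over 64 s, if anything falls off the work surface, if the arm or the gripper's body presses on something with over 40 N, if the wrist force passes 120 N, or if a joint passes its speed limit or range.

ROBOT

A 6-joint arm with a two-finger parallel gripper is mounted at the origin on the work surface. World frame = base frame: x ahead of the robot, y to its left, z up, the work surface at z = 0. Lengths are in mm, angles in rad, forces in N, time in s.
With the tool pointing down it reaches from about 400 to 925 mm from the base axis. Payload 12.5 kg.
Tool frame: the origin (TCP) lies at the very end of the fingers, on their centre line; the grasp point (between the pads) lies 19 mm behind it (env.grip_point_offset is the distance from the TCP to the grasp point, in mm); z points along the fingers, y is the direction in which the jaws open and shut (so a half turn about z gives the same grasp; the last joint's range is limited). The gripper opens to 95 mm and grips with 3 to 60 N. Pads are 20 mm wide; open, the fingers measure 119 mm over their backs; the gripper's body (75 mm by 180 mm) begins 59 mm behind the grasp point.
Start: joints at [-1.298, 0.491, 1.559, -0, 1.092, -0.106], TCP at [231.152, -580.702, 214.661] pointing down, gripper open.
Joint ranges: [-3.1, 3.1], [-0.84, 2.19], [0.05, 2.79], [-1.13, 4.28], [0.06, 2.93], [-2.69, 2.69]. Speed limits (rad/s): [2.22, 2.22, 2.79, 3.14, 3.14, 3.14].

INTERFACE

Orientations are given as [roll, pitch, yaw] about the fixed x, y, z axes, in that order (R = Rz(yaw) Ry(pitch) Rx(roll)).
In Python, from cell import env gives the robot as it stands.
- The arm moves only by the tool drive_tool, never from a script. Its argument "commands" is a list of rows, each an object of numbers: "dx", "dy", "dz": the shift along the world's x, y, z in mm; "yaw": the turn about the world's z in degrees. In form: [{"dx": .., "dy": .., "dz": .., "yaw": ..}, ...]. A call has 1 to 5 rows; each row shifts and turns the commanded pose from where the row before left it; what a row does not reach is not made up. A row lasts 1/12 s, in which the tool goes at most 41.7 mm and 7.16 degrees, less where a joint would pass 70% of its speed; a pose out of reach is approached as far as the arm can. A call with a gripper value outside its range is refused whole. "grip" is the opening, from 0 (shut) to 1 (fully open), set as the call begins (left out, the last holds). The fingers move at their own pace and stop on an object; the grip force is fixed at half the most. Time passes only in rows, so rows that do not move let the fingers close. It gives the time, the measured TCP pose, the force and the opening at its end, in the units of the state.
- env.state(): the state, without advancing time (a new reading comes with each control period).
- env.read_camera(name): name is "scene" or "top" or "wrist"; returns the picture (480x640x3 uint8, red, green, blue); there is no depth.
- env.calibration(name): a dict with "intrinsics" (3x3 intrinsics, pixels), "dist_coeffs" ([k1, k2, p1, p2, k3] as OpenCV has them; the pictures are not rectified), "rvec" (rotation vector, rad) and "tvec" (3), from world to camera coordinates, as OpenCV has them. Camera axes: x right, y down, z forward; pixel columns grow to the right and rows downward; lengths in mm; the calibration is good to about 2 mm. A picture is of the moment at which its call begins: read the wrist's pose just before it. calibration takes no time and is no camera call; for the wrist camera it gives the pose at the moment of the call.
- env.job_done(): hands the job in, once; it reports no verdict.
Trained networks look in the newest picture that a camera, given by its name, has taken for a name from the list of things; names that differ only in an ending like _2 or _b are one class to them, and where a whole thing is asked for, a point or a joint stands for the part that bears it (a point fixed in the world has none). Each returns a list of dicts, best first, with "conf" (0 to 1); they miss things now and then, are a little off and sometimes report something else, mostly with a low value. They report only what shows in the picture. A call takes as long as a camera call. They do not tell look-alikes from the thing itself.
- env.trace(query, camera): "pixels" (480x640 bool, what is visible of it) and "pixel" ([column, row] in pixels, amid what is visible of it).
- env.place_of(query, camera): "pixel" ([column, row] in pixels: a listed point, or the origin of a listed thing).
The state is a dict: "t": time; "joints": joint angles; "qvel": joint speeds; "tau": joint torques, N m; "eef_pos": TCP position; "tcp_rot": TCP orientation; "ft_force": force on the tool from outside, world axes, zero at the start; "moment": the same for the moment, N m; "opening": opening from 0.0 (shut) to 1.0 (fully open).
Only numpy, scipy, OpenCV 4.12 (cv2) and the standard library are available. Lean on these libraries where they do the work, as an engineer would, in place of code of your own. Each camera call takes 0.05 s, during which the arm holds its last target.

## Working session

There is one attempt and no reset: what is moved stays moved. The work goes in short steps, Python scripts to look and compute and a tool call to move; the robot and the scene stay as the last step left them, time stands still between calls to the robot, and variables do not carry over. Pictures are saved under pics/ and viewed, and the job is handed in when it is done.

Besides the shell and the picture viewer there is one more tool, called after "Emit:" as name([rows], argument=value, ...), one row to a line, values as JSON. drive_tool: Moves the arm, as the interface text tells. Its arguments: {"type":"object","properties":{"commands":{"type":"array"},"grip":{"type":"number"}},"required":["commands"]}

```bash
ls; mkdir -p pics; python3 - <<'E'
from cell import env
import cv2
for c in ("scene","top"):
    im=env.read_camera(c); cv2.imwrite(f"pics/{c}0.png",im[:,:,::-1])
s=env.state(); print(s["t"],s["eef_pos"],s["tcp_rot"],s["ft_force"],s["opening"])
for q in ("rack","teal_box","pink_cheek","grey_cheek","pink_cheek_rail","rail","rack_stop","day_box_a","pill_bottle","pill_crusher","measuring_cup","tablet_tin"):
    for c in ("top",):
        print(q,c,[(np_["pixel"],round(np_["conf"],2)) for np_ in env.place_of(q,c)])
print(env.state()["t"])
E
```

```text
pics
0.1 [ 231.08234355 -580.46402936  214.13054789] [-3.14060559e+00 -9.90995100e-05  3.78778109e-01] [ 0.08451877  0.12237713 -0.45130016] 1.0007379250923538
rack top [([320.0, 229.5], 0.61), ([154.2, 278.5], 0.58)]
teal_box top [([255.5, 283.4], 0.92), ([299.0, 265.0], 0.78)]
pink_cheek top [([248.3, 205.8], 0.57)]
grey_cheek top [([398.6, 219.2], 0.85), ([317.7, 215.0], 0.7), ([241.4, 214.6], 0.49)]
pink_cheek_rail top [([243.2, 212.5], 0.5)]
rail top [([321.0, 224.9], 0.62), ([511.9, 277.5], 0.5), ([360.0, 222.7], 0.3)]
rack_stop top [([321.4, 198.1], 0.61)]
day_box_a top [([362.3, 223.8], 0.92), ([278.2, 211.5], 0.82), ([322.5, 213.6], 0.77), ([241.2, 214.4], 0.31)]
pill_bottle top []
pill_crusher top [([178.1, 230.2], 0.66)]
measuring_cup top [([471.3, 215.7], 0.89), ([316.7, 224.9], 0.72)]
tablet_tin top [([152.4, 278.7], 0.71)]
0.7
```

View pics/scene0.png

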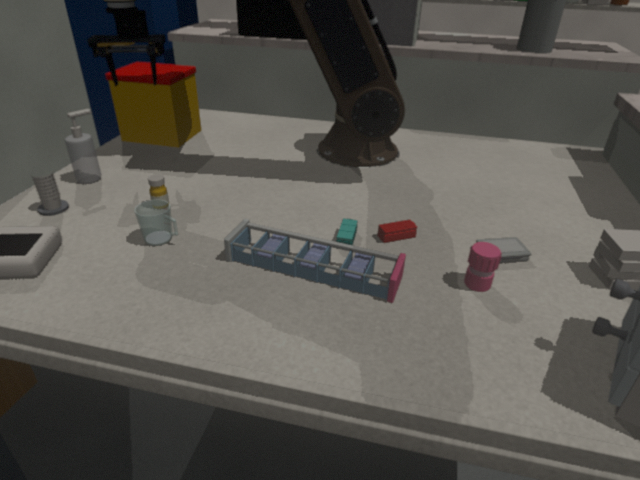

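View pics/top0.png

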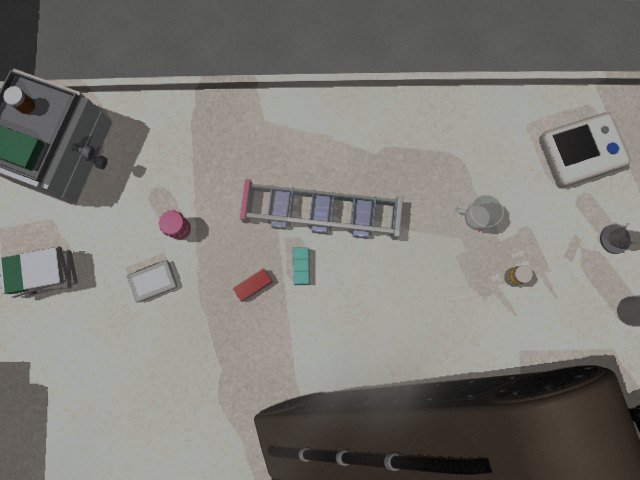

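Top view: the teal box is at about (301,266) and the red look-alike at (253,285). The pink cheek is at (247,202), so the third slot from it is the empty one near x≈301. I'll calibrate the geometry next.

```bash
cat > h.py <<'E'
from cell import env
import numpy as np, cv2
def cal(c):
    k=env.calibration(c); return np.array(k["intrinsics"],float),np.array(k["dist_coeffs"],float),np.array(k["rvec"],float).reshape(3),np.array(k["tvec"],float).reshape(3)
def ray(k,p):
    K,D,r,t=k; R=cv2.Rodrigues(r)[0]
    n=cv2.undistortPoints(np.array([[p]],float),K,D)[0,0]
    return -R.T@t, R.T@np.array([n[0],n[1],1])
def onz(k,p,z):
    o,d=ray(k,p); return o+d*(z-o[2])/d[2]
def proj(k,P):
    K,D,r,t=k; return cv2.projectPoints(np.array(P,float).reshape(-1,3),r,t,K,D)[0][:,0]
E
python3 - <<'E'
from h import *
k=cal("top"); print("campos",ray(k,(320,240))[0], k[0][0,0])
print("cheekrail",onz(k,(243.2,212.5),50).round(), "rail",onz(k,(321,224.9),45).round(),"stop",onz(k,(321.4,198.1),13).round())
print("teal",onz(k,(301,266),30).round(),"red",onz(k,(253,285),30).round())
for q in ("pink_cheek_rail","rail","teal_box","rack"):
    if q=="pink_cheek_rail": im=env.read_camera("scene")
    print(q,[(np_["pixel"],round(np_["conf"],2)) for np_ in env.place_of(q,"scene")])
# enlarge
im=cv2.imread("pics/top0.png")[165:310,225:415]; cv2.imwrite("pics/topcrop.png",cv2.resize(im,None,fx=4,fy=4,interpolation=cv2.INTER_CUBIC))
k2=cal("scene")
for z in (0,20,40): print(z, onz(k2,(226,259),z).round(), onz(k,(247,220),z).round())
E
```

```text
campos [ 369.98482038   11.13538108 1282.75829374] 588.8308746009807
cheekrail [622. 178.  50.] rail [594.  12.  45.] stop [660.  10.  13.]
teal [508.  56.  30.] red [468. 159.  30.]
pink_cheek_rail [([400.1, 255.2], 0.91), ([314.9, 266.7], 0.25)]
rail [([320.3, 240.9], 0.56)]
teal_box [([345.2, 241.6], 0.79), ([395.0, 237.9], 0.74)]
rack [([318.5, 258.0], 0.83), ([271.5, 253.9], 0.5)]
0 [ 644. -167.    0.] [615. 176.   0.]
20 [ 669. -155.   20.] [611. 174.  20.]
40 [ 695. -142.   40.] [608. 171.  40.]
```

View pics/topcrop.png

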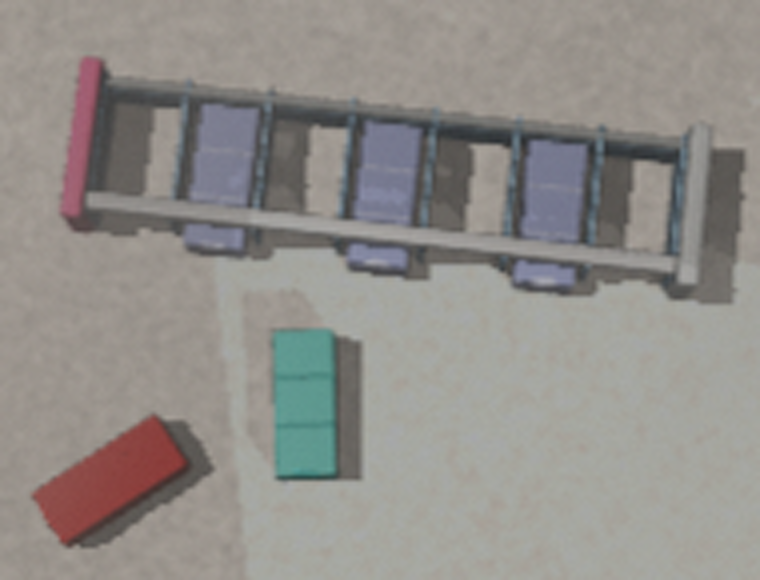

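Emit:
drive_tool([
  {"dx":13,"dy":38,"dz":4,"yaw":-2},
  {"dx":13,"dy":38,"dz":4,"yaw":-2},
  {"dx":13,"dy":38,"dz":4,"yaw":-2},
  {"dx":13,"dy":38,"dz":4,"yaw":-2},
  {"dx":13,"dy":38,"dz":4,"yaw":-2},
], grip=0)

```text
t: 1.37
eef_pos: [296.3, -388.9, 234.8]
tcp_rot: [3.141, -0.0, 0.202]
ft_force: [1.4, -0.3, 0.5]
opening: 0.708
```

Emit:
drive_tool([
  {"dx":13,"dy":38,"dz":4,"yaw":-2},
  {"dx":13,"dy":38,"dz":4,"yaw":-2},
  {"dx":13,"dy":38,"dz":4,"yaw":-2},
  {"dx":13,"dy":38,"dz":4,"yaw":-2},
  {"dx":13,"dy":38,"dz":4,"yaw":-2},
])

```text
t: 1.78
eef_pos: [361.3, -198.9, 255.1]
tcp_rot: [3.141, -0.001, 0.028]
ft_force: [1.1, -0.3, 0.8]
opening: 0.355
```

Emit:
drive_tool([
  {"dx":13,"dy":38,"dz":4,"yaw":-2},
  {"dx":13,"dy":38,"dz":4,"yaw":-2},
  {"dx":13,"dy":38,"dz":4,"yaw":-2},
  {"dx":13,"dy":38,"dz":4,"yaw":-2},
  {"dx":0,"dy":0,"dz":0},
])

```text
invalid input
```

```bash
python3 - <<'E'
from h import *
s=env.state(); k=cal("wrist"); im=env.read_camera("wrist"); cv2.imwrite("pics/wrist1.png",im[:,:,::-1])
np.savez("w1.npz",K=k[0],D=k[1],r=k[2],t=k[3])
print(s["t"],s["eef_pos"],s["tcp_rot"],s["ft_force"],s["opening"],ray(k,(320,240)))
for q in ("rack","teal_box","pink_cheek","grey_cheek","pink_cheek_rail","rail","rack_stop"):
    print(q,[(np_["pixel"],round(np_["conf"],2)) for np_ in env.place_of(q,"wrist")])
E
```

```text
1.7833 [ 361.26871832 -198.90696416  255.09079115] [ 3.14107961e+00 -5.43012637e-04  2.75182641e-02] [ 1.12778383 -0.28020262  0.81524534] 0.3547577823795833 (array([ 426.492231  , -197.13926126,  424.7851172 ]), array([-0.25076592, -0.00637451, -0.9681692 ]))
rack [([48.1, 30.2], 0.6)]
teal_box [([43.2, 31.0], 0.88)]
pink_cheek []
grey_cheek []
pink_cheek_rail []
rail []
rack_stop [([541.7, 78.6], 0.56)]
```

View pics/wrist1.png

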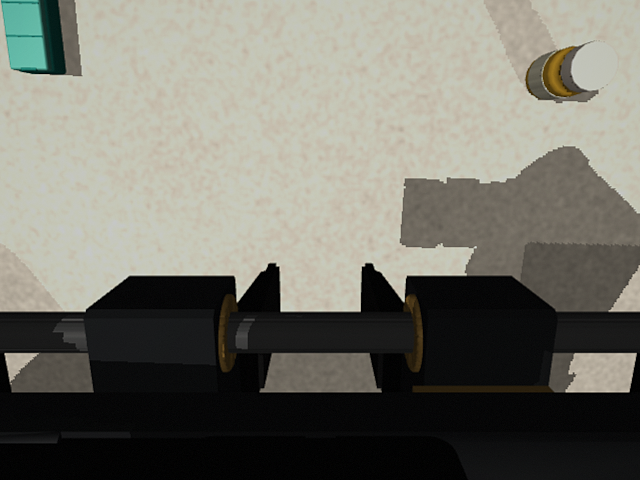

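Emit:
drive_tool([
  {"dx":18,"dy":27,"dz":8,"yaw":-1},
  {"dx":18,"dy":27,"dz":8,"yaw":-1},
  {"dx":18,"dy":27,"dz":8,"yaw":-1},
  {"dx":18,"dy":27,"dz":8,"yaw":-1},
  {"dx":18,"dy":27,"dz":8,"yaw":-1},
])

```text
t: 2.6
eef_pos: [451.8, -65.5, 294.9]
tcp_rot: [3.142, 0.0, -0.061]
ft_force: [0.1, -0.8, -0.1]
opening: 0.005
```

Emit:
drive_tool([
  {"dx":18,"dy":27,"dz":8,"yaw":-1},
  {"dx":18,"dy":27,"dz":8,"yaw":-1},
  {"dx":18,"dy":27,"dz":8,"yaw":0},
  {"dx":18,"dy":27,"dz":8,"yaw":0},
  {"dx":18,"dy":27,"dz":8,"yaw":0},
])

```text
t: 3.02
eef_pos: [542.2, 69.5, 334.7]
tcp_rot: [3.141, 0.001, -0.094]
ft_force: [-0.2, -0.1, 0.3]
opening: -0.0
```

Emit:
drive_tool([
  {"dx":0,"dy":0,"dz":0,"yaw":0},
  {"dx":0,"dy":0,"dz":0,"yaw":0},
])

```text
t: 3.18
eef_pos: [541.8, 69.2, 334.0]
tcp_rot: [3.141, 0.001, -0.092]
ft_force: [-0.3, -1.6, -0.0]
opening: 0.004
```

```bash
python3 - <<'E'
from h import *
s=env.state(); k=cal("wrist"); im=env.read_camera("wrist"); cv2.imwrite("pics/wrist2.png",im[:,:,::-1])
np.savez("w2.npz",K=k[0],D=k[1],r=k[2],t=k[3])
print(s["t"],s["eef_pos"],s["tcp_rot"],s["ft_force"],s["opening"],ray(k,(320,240)))
for q in ("rack","teal_box","pink_cheek","grey_cheek","pink_cheek_rail","rail","rack_stop"):
    print(q,[(np_["pixel"],round(np_["conf"],2)) for np_ in env.place_of(q,"wrist")])
E
```

```text
3.1833 [541.83568897  69.15804647 334.0008524 ] [ 3.14132004e+00  8.38452400e-04 -9.19231714e-02] [-0.32443264 -1.64380852 -0.02827208] 0.004342865581707407 (array([607.05254138,  63.07575997, 503.59572226]), array([-0.2511542 ,  0.02375907, -0.96779794]))
rack [([363.0, 135.3], 0.91)]
teal_box [([252.2, 255.1], 0.8), ([333.9, 212.7], 0.68)]
pink_cheek [([219.6, 95.2], 0.73)]
grey_cheek [([512.6, 107.3], 0.76)]
pink_cheek_rail [([209.1, 130.5], 0.94), ([93.5, 157.3], 0.46)]
rail [([367.3, 134.4], 0.7)]
rack_stop [([368.1, 69.1], 0.89)]
```

View pics/wrist2.png

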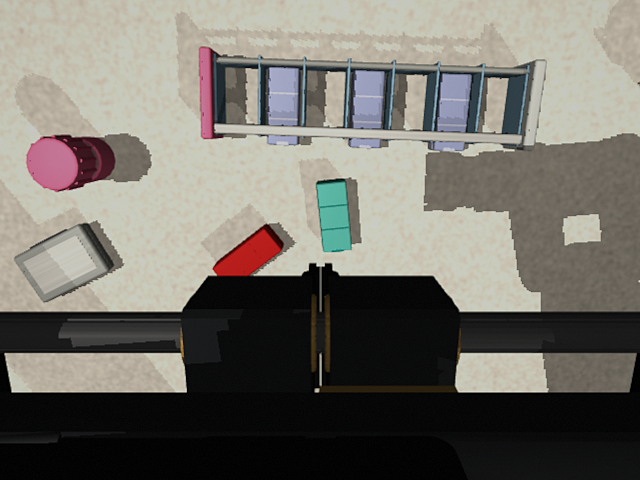

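The wrist view shows the rack, with the pink cheek at (207,92) on the left. Slot 1 is empty, slot 2 is lavender (283,90), and slot 3 is empty (~325,90). The teal box is at (334,213) and the red one at (250,252). I'll enlarge to confirm the box and pick corners.

```bash
python3 - <<'E'
import cv2
im=cv2.imread("pics/wrist2.png")
cv2.imwrite("pics/w2a.png",cv2.resize(im[35:165,190:380],None,fx=4,fy=4,interpolation=cv2.INTER_CUBIC))
cv2.imwrite("pics/w2b.png",cv2.resize(im[35:165,370:560],None,fx=4,fy=4,interpolation=cv2.INTER_CUBIC))
cv2.imwrite("pics/w2c.png",cv2.resize(im[170:260,290:380],None,fx=6,fy=6,interpolation=cv2.INTER_CUBIC))
E
```

```text
(no output)
```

View pics/w2a.png

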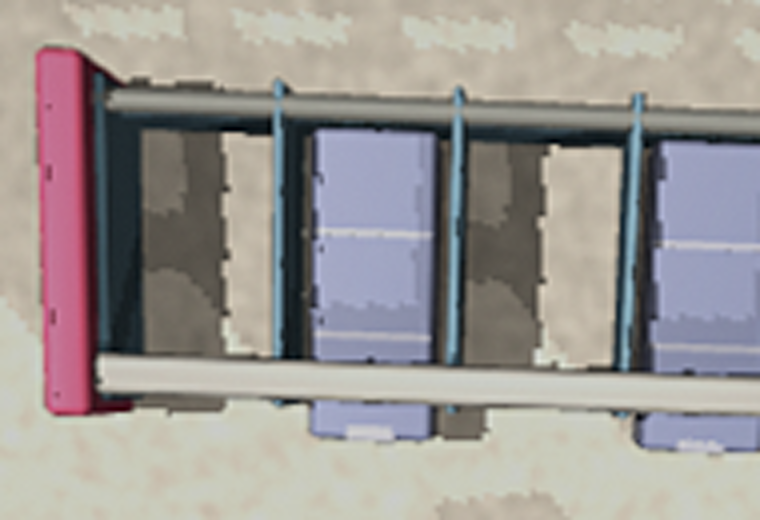

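View pics/w2b.png

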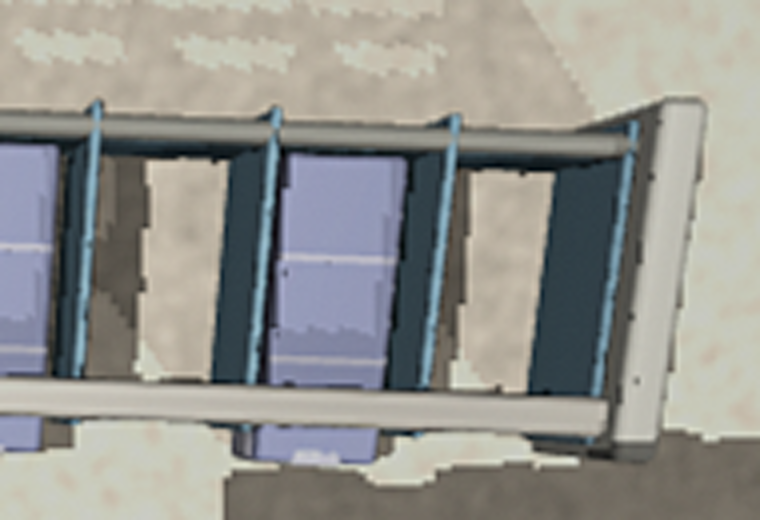

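View pics/w2c.png

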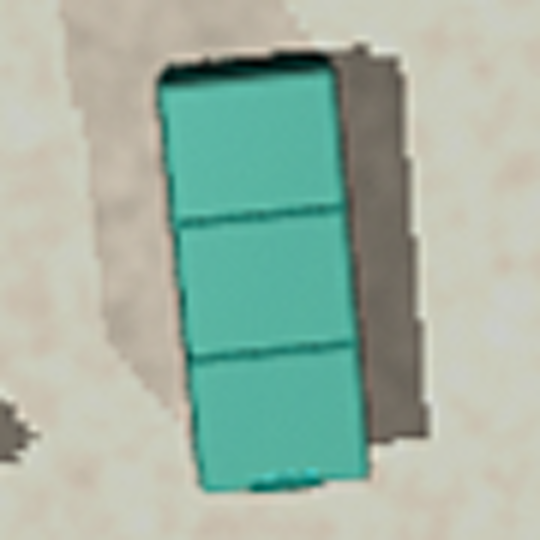

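```bash
cat > fit.py <<'E'
from h import *
from scipy.optimize import least_squares
def px(l,o,f): return (np.array(l,float)+.5)/f-.5+np.array(o)
w=np.load("w2.npz"); kw=(w["K"],w["D"],w["r"],w["t"]); kt=cal("top")
P3=[(84,171,54),(84,159,54),(-4,171,54),(-4,159,54),(84,-159,54),(84,-171,54),(-4,-159,54),(-4,-171,54),(12,159,50),(12,-159,50),(2,159,50),(2,-159,50)]
pw=np.vstack([px([(38,53),(80,50),(47,412),(91,411)],(190,35),4),px([(663,103),(706,103),(615,445),(655,445)],(370,35),4),px([(100,358)],(190,35),4),px([(607,400)],(370,35),4),px([(98,388)],(190,35),4),px([(605,432)],(370,35),4)])
pt=px([(80,58),(104,60),(62,213),(82,217),(690,128),(710,127),(678,280),(698,283)],(225,165),4)
P3=np.array(P3,float)
def W(p,Q):
    c,s=np.cos(p[3]),np.sin(p[3]); R=np.array([[c,-s,0],[s,c,0],[0,0,1]]); return Q@R.T+p[:3]
def f(p,uw=1,ut=1): return np.concatenate([uw*(proj(kw,W(p,P3))-pw).ravel(),ut*(proj(kt,W(p,P3[:8]))-pt).ravel()])
if __name__=="__main__":
    for u in ((1,0),(0,1),(1,1)):
        r=least_squares(f,[610,15,0,-.1],args=u); print(u,r.x.round(3),np.abs(r.fun).max().round(2),np.sqrt((r.fun**2).mean()).round(2))
    p=r.x; B=np.array([(40,17,30),(40,-17,30),(-40,17,30),(-40,-17,30)],float)
    pb=px([(162,82),(333,73),(205,490),(368,477)],(290,170),6)
    for z in (0,p[2]):
        g=lambda q:(proj(kw,W([q[0],q[1],z,q[2]],B))-pb).ravel()
        rb=least_squares(g,[510,56,-.1]); print("box",z,rb.x.round(3),rb.fun.round(1))
    c,s=np.cos(p[3]),np.sin(p[3]); d=rb.x[:2]-p[:2]; print("box in rack",c*d[0]+s*d[1],-s*d[0]+c*d[1],rb.x[2]-p[3])
    for n,Q in (("s1",(7,135,50)),("s2",(7,90,50)),("s3",(7,45,50)),("home near end",(-8,45,15)),("start",(-150,45,15))): print(n,W(p,np.array([Q],float)).round(1))
E
python3 fit.py
```

```text
(1, 0) [ 5.90691e+02  1.50470e+01 -4.16500e+00 -1.24000e-01] 3.29 1.11
(0, 1) [ 5.92515e+02  1.57810e+01 -8.26300e+00 -1.26000e-01] 1.32 0.35
(1, 1) [ 5.90797e+02  1.51490e+01 -4.05700e+00 -1.25000e-01] 3.23 1.19
box 0 [5.09102e+02 5.64990e+01 4.00000e-03] [-1.1 -0.3  1.2 -1.7 -1.3  1.4  1.2  0.8]
box -4.05742620664498 [5.08291e+02 5.64410e+01 4.00000e-03] [-0.9  0.   1.1 -1.4 -1.2  1.1  1.   0.5]
box in rack -86.99746137856951 30.721597667300202 0.12858067103683554
s1 [[614.5 148.2  45.9]]
s2 [[608.9 103.6  45.9]]
s3 [[603.3  58.9  45.9]]
home near end [[588.5  60.8  10.9]]
start [[447.6  78.4  10.9]]
```

```bash
python3 - <<'E'
from fit import *
for z in (0.,-2.):
    r=least_squares(lambda q:f([q[0],q[1],z,q[2]]),[610,15,-.1],loss="soft_l1"); x=r.x; print(z,x.round(3)); p=[x[0],x[1],z,x[2]]
    for n,Q in (("s1",(7,135,50)),("s2",(7,90,50)),("s3",(7,45,50)),("home near end",(-8,45,15)),("side",(-87,-20,12))): print(n,W(p,np.array([Q],float)).round(1))
    print(f(p)[:24].reshape(-1,2).round(1).tolist())
E
```

```text
0.0 [ 5.90212e+02  1.55960e+01 -1.26000e-01]
s1 [[614.2 148.6  50. ]]
s2 [[608.5 104.   50. ]]
s3 [[602.8  59.4  50. ]]
home near end [[588.   61.2  15. ]]
side [[501.4   6.7  12. ]]
[[-1.8, -2.0], [0.1, -0.8], [-1.2, 1.0], [-0.4, 1.7], [0.6, -2.2], [2.1, -1.8], [-0.5, 4.0], [1.2, 4.4], [-2.1, -1.2], [2.0, -0.9], [-1.3, 1.4], [1.1, 1.1]]
-2.0 [ 5.90484e+02  1.54190e+01 -1.26000e-01]
s1 [[614.4 148.5  48. ]]
s2 [[608.7 103.8  48. ]]
s3 [[603.1  59.2  48. ]]
home near end [[588.2  61.1  13. ]]
side [[501.7   6.5  10. ]]
[[-1.2, -1.9], [0.7, -0.7], [-0.5, 0.8], [0.2, 1.4], [-0.3, -2.2], [1.2, -1.8], [-1.2, 3.5], [0.4, 3.9], [-1.5, -1.4], [1.3, -1.2], [-0.7, 1.1], [0.4, 0.7]]
```

Emit:
drive_tool([
  {"dx":12,"dy":13,"dz":-37,"yaw":-0.4},
  {"dx":12,"dy":13,"dz":-37,"yaw":-0.4},
  {"dx":12,"dy":13,"dz":-37,"yaw":-0.4},
  {"dx":12,"dy":13,"dz":-37,"yaw":-0.4},
  {"dx":12,"dy":13,"dz":-37,"yaw":-0.3},
])

```text
t: 4.0
eef_pos: [601.5, 134.6, 148.2]
tcp_rot: [-3.142, -0.001, -0.126]
ft_force: [0.2, 0.2, 1.1]
opening: 0.002
```

Emit:
drive_tool([
  {"dx":12,"dy":13,"dz":-30,"yaw":0},
  {"dx":0,"dy":0,"dz":-20,"yaw":0},
  {"dx":0,"dy":0,"dz":0,"yaw":0},
  {"dx":0,"dy":0,"dz":0,"yaw":0},
])

```text
t: 4.33
eef_pos: [612.8, 147.0, 99.2]
tcp_rot: [3.141, 0.002, -0.126]
ft_force: [0.1, 0.3, 0.7]
opening: 0.003
```

Emit:
drive_tool([
  {"dx":1,"dy":1,"dz":-20,"yaw":0},
  {"dx":0,"dy":0,"dz":-18,"yaw":0},
  {"dx":0,"dy":0,"dz":-5,"yaw":0},
  {"dx":0,"dy":0,"dz":0,"yaw":0},
  {"dx":0,"dy":0,"dz":0,"yaw":0},
])

```text
t: 4.75
eef_pos: [614.8, 148.1, 58.4]
tcp_rot: [-3.141, -0.002, -0.126]
ft_force: [0.5, 0.1, -0.0]
opening: 0.004
```

```bash
python3 - <<'E'
from h import *
import cv2
im=env.read_camera("wrist"); cv2.imwrite("pics/wrist3.png",im[:,:,::-1])
s=env.state(); print(s["t"],s["eef_pos"],s["ft_force"],s["moment"])
E
```

```text
4.8 [614.90421683 148.17910099  58.5238504 ] [-0.14740609 -0.35758281 -0.7912174 ] [0.08577463 0.01193726 0.02391509]
```

View pics/wrist3.png

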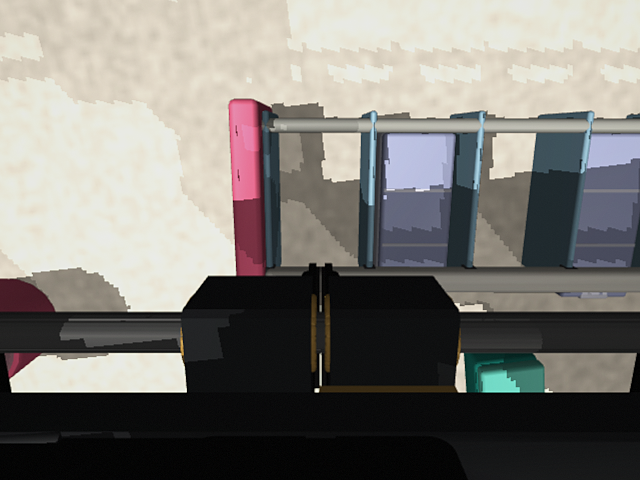

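Fingers sit over the middle of slot 1 (column 320, between cheek 278 and divider 362). I'm lowering to contact.

Emit:
drive_tool([
  {"dx":0,"dy":0,"dz":-3,"yaw":0},
  {"dx":0,"dy":0,"dz":-2,"yaw":0},
  {"dx":0,"dy":0,"dz":-1,"yaw":0},
  {"dx":0,"dy":0,"dz":0,"yaw":0},
])

```text
t: 5.13
eef_pos: [614.1, 148.3, 50.7]
tcp_rot: [3.141, 0.0, -0.126]
ft_force: [-0.4, 0.2, -0.7]
opening: 0.003
```

Emit:
drive_tool([
  {"dx":0,"dy":0,"dz":-1,"yaw":0},
  {"dx":0,"dy":0,"dz":0,"yaw":0},
])

```text
t: 5.3
eef_pos: [614.3, 148.3, 50.3]
tcp_rot: [3.142, -0.0, -0.126]
ft_force: [-2.3, -0.3, 6.2]
opening: 0.005
```

Emit:
drive_tool([
  {"dx":0,"dy":0,"dz":-1,"yaw":0},
  {"dx":0,"dy":0,"dz":0,"yaw":0},
])

```text
t: 5.47
eef_pos: [614.3, 148.3, 50.2]
tcp_rot: [-3.142, -0.001, -0.125]
ft_force: [-5.5, -0.7, 15.3]
opening: 0.008
```

Emit:
drive_tool([
  {"dx":0,"dy":0,"dz":0.3,"yaw":0},
  {"dx":-0.7,"dy":-5.6,"dz":0,"yaw":0},
  {"dx":-0.7,"dy":-5.6,"dz":0,"yaw":0},
  {"dx":-0.7,"dy":-5.6,"dz":0,"yaw":0},
  {"dx":-0.7,"dy":-5.6,"dz":0,"yaw":0},
])

```text
t: 5.88
eef_pos: [612.6, 126.7, 50.3]
tcp_rot: [-3.14, -0.004, -0.126]
ft_force: [1.4, 6.7, 8.9]
opening: 0.006
```

Emit:
drive_tool([
  {"dx":-0.7,"dy":-5.6,"dz":0,"yaw":0},
  {"dx":-0.7,"dy":-5.6,"dz":0,"yaw":0},
  {"dx":-0.7,"dy":-5.6,"dz":0,"yaw":0},
  {"dx":-0.7,"dy":-5.6,"dz":0,"yaw":0},
  {"dx":0,"dy":0,"dz":0,"yaw":0},
])

```text
t: 6.3
eef_pos: [609.7, 103.5, 50.3]
tcp_rot: [-3.14, -0.003, -0.126]
ft_force: [0.5, -0.3, 8.8]
opening: 0.005
```

Emit:
drive_tool([
  {"dx":-0.7,"dy":-5.6,"dz":0,"yaw":0},
  {"dx":-0.7,"dy":-5.6,"dz":0,"yaw":0},
  {"dx":-0.7,"dy":-5.6,"dz":0,"yaw":0},
  {"dx":-0.7,"dy":-5.6,"dz":0,"yaw":0},
])

```text
t: 6.63
eef_pos: [607.0, 81.9, 50.3]
tcp_rot: [-3.14, -0.003, -0.126]
ft_force: [1.4, 7.0, 8.3]
opening: 0.006
```

Emit:
drive_tool([
  {"dx":-0.7,"dy":-5.6,"dz":0,"yaw":0},
  {"dx":-0.7,"dy":-5.6,"dz":0,"yaw":0},
  {"dx":-0.7,"dy":-5.6,"dz":0,"yaw":0},
  {"dx":-0.7,"dy":-5.6,"dz":0,"yaw":0},
  {"dx":0,"dy":0,"dz":0,"yaw":0},
])

```text
t: 7.05
eef_pos: [604.1, 58.6, 50.3]
tcp_rot: [-3.141, -0.003, -0.126]
ft_force: [0.8, -0.1, 8.4]
opening: 0.002
```

Emit:
drive_tool([
  {"dx":0,"dy":0,"dz":25,"yaw":0},
  {"dx":0,"dy":0,"dz":25,"yaw":0},
  {"dx":-25,"dy":-13,"dz":0,"yaw":0},
  {"dx":-25,"dy":-13,"dz":0,"yaw":0},
  {"dx":-25,"dy":-13,"dz":0,"yaw":0},
])

```text
t: 7.47
eef_pos: [527.1, 19.5, 99.3]
tcp_rot: [3.142, -0.001, -0.125]
ft_force: [0.4, -0.5, -0.3]
opening: 0.005
```

Emit:
drive_tool([
  {"dx":-28,"dy":-13,"dz":0,"yaw":0},
  {"dx":0,"dy":0,"dz":-30,"yaw":0},
  {"dx":0,"dy":0,"dz":-30,"yaw":0},
  {"dx":0,"dy":0,"dz":-24,"yaw":0},
  {"dx":0,"dy":0,"dz":0,"yaw":0},
])

```text
t: 7.88
eef_pos: [498.3, 6.7, 11.8]
tcp_rot: [3.141, 0.005, -0.126]
ft_force: [-0.6, -0.5, -0.3]
opening: 0.004
```

```bash
python3 - <<'E'
from h import *
import cv2
im=env.read_camera("top"); cv2.imwrite("pics/t4.png",cv2.resize(im[165:310,225:415,::-1],None,fx=4,fy=4,interpolation=cv2.INTER_CUBIC))
im=env.read_camera("wrist"); cv2.imwrite("pics/w4.png",im[:,:,::-1])
s=env.state(); print(s["t"],s["eef_pos"],s["tcp_rot"],s["ft_force"])
E
```

```text
7.9833 [499.8543693    6.70680975  14.9697247 ] [ 3.14148181e+00  1.47167335e-03 -1.25636638e-01] [-0.65596849 -0.06186194 -0.03434112]
```

View pics/t4.png

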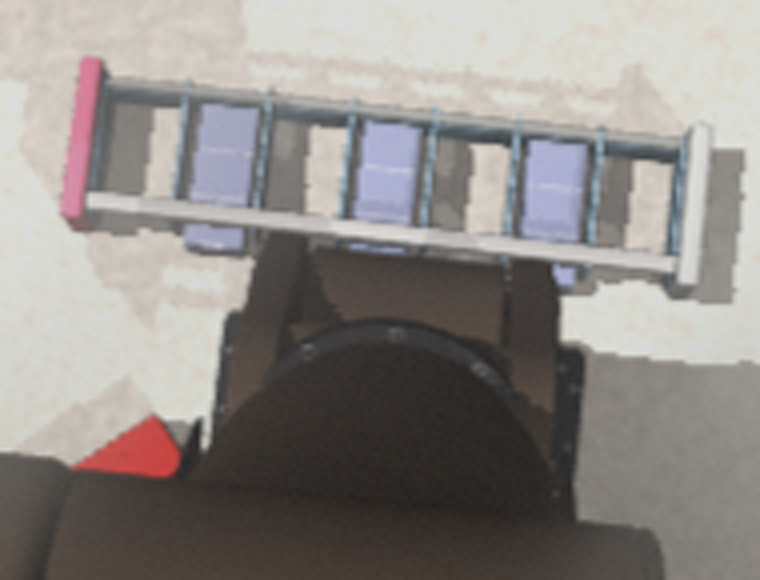

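View pics/w4.png

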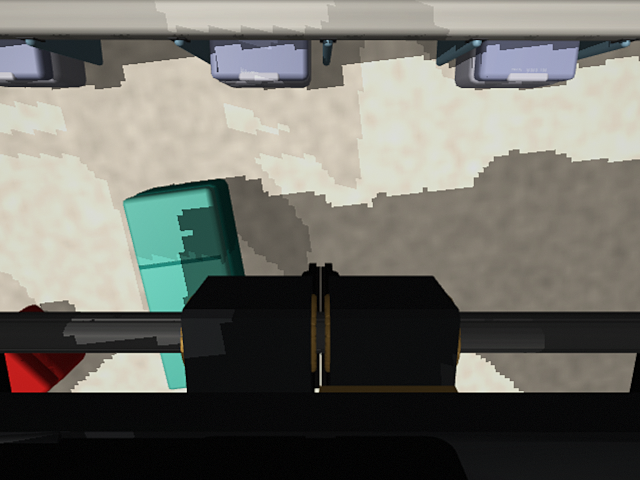

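Emit:
drive_tool([
  {"dx":0.6,"dy":5,"dz":-2,"yaw":0},
  {"dx":0.6,"dy":5,"dz":0,"yaw":0},
  {"dx":0.5,"dy":4,"dz":0,"yaw":0},
  {"dx":0.4,"dy":3,"dz":0,"yaw":0},
  {"dx":0.4,"dy":3,"dz":0,"yaw":0},
])

```text
t: 8.4
eef_pos: [502.7, 27.3, 13.6]
tcp_rot: [3.142, -0.001, -0.125]
ft_force: [0.3, 0.1, -0.2]
opening: 0.003
```

Emit:
drive_tool([
  {"dx":0.3,"dy":2,"dz":0,"yaw":0},
  {"dx":0.3,"dy":2,"dz":0,"yaw":0},
  {"dx":0.3,"dy":2,"dz":0,"yaw":0},
  {"dx":0,"dy":0,"dz":0,"yaw":0},
])

```text
t: 8.73
eef_pos: [503.4, 32.9, 13.0]
tcp_rot: [3.142, -0.0, -0.125]
ft_force: [0.4, 0.2, 0.3]
opening: 0.004
```

```bash
python3 - <<'E'
from h import *
import cv2
im=env.read_camera("wrist"); cv2.imwrite("pics/w5.png",im[:,:,::-1])
s=env.state(); print(s["t"],s["eef_pos"],s["tcp_rot"],s["ft_force"])
E
```

```text
8.7833 [503.38470514  32.81544201  12.94666978] [ 3.14150395e+00 -8.63399043e-06 -1.25439080e-01] [ 0.26282112  0.31358887 -0.13791263]
```

View pics/w5.png

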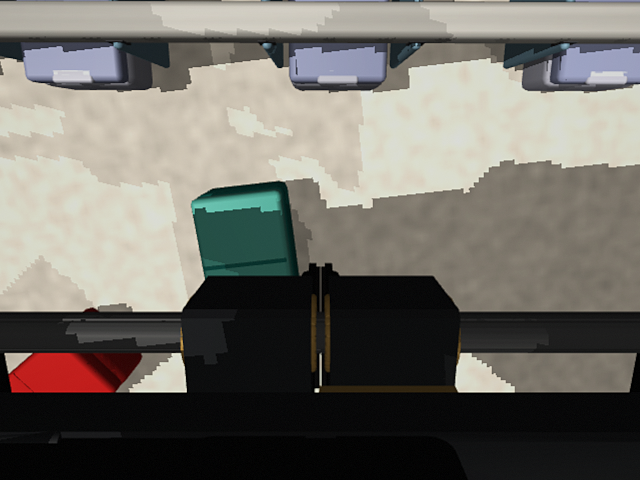

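Emit:
drive_tool([
  {"dx":0.3,"dy":2,"dz":0,"yaw":0},
  {"dx":0.3,"dy":2,"dz":0,"yaw":0},
  {"dx":0.3,"dy":2,"dz":0,"yaw":0},
  {"dx":0,"dy":0,"dz":0,"yaw":0},
])

```text
t: 9.12
eef_pos: [504.3, 39.0, 12.9]
tcp_rot: [3.142, 0.0, -0.125]
ft_force: [0.8, 0.1, 0.8]
opening: 0.004
```

Emit:
drive_tool([
  {"dx":0.3,"dy":2,"dz":0,"yaw":0},
  {"dx":0.3,"dy":2,"dz":0,"yaw":0},
  {"dx":0,"dy":0,"dz":0,"yaw":0},
])

```text
t: 9.37
eef_pos: [504.9, 43.0, 13.0]
tcp_rot: [3.142, -0.0, -0.125]
ft_force: [0.2, 0.1, -0.2]
opening: 0.003
```

```bash
python3 - <<'E'
from h import *
import cv2
k=cal("wrist");im=env.read_camera("wrist"); cv2.imwrite("pics/w6.png",im[:,:,::-1]); np.savez("w6.npz",K=k[0],D=k[1],r=k[2],t=k[3])
s=env.state(); print(s["t"],s["eef_pos"],s["tcp_rot"],s["ft_force"])
E
```

```text
9.4167 [504.87070977  42.88419625  12.95890813] [ 3.14151950e+00 -2.45974143e-05 -1.25375262e-01] [0.28119044 0.20757618 0.59901062]
```

View pics/w6.png

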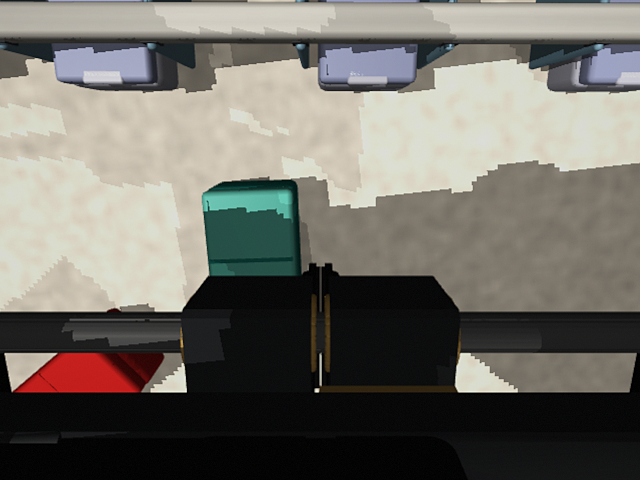

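```bash
cat > m.py <<'E'
from h import *
P=np.array([590.2,15.6]);YAW=-.126
def rk(p):
    d=np.asarray(p)[:2]-P;c,s=np.cos(YAW),np.sin(YAW); return np.array([c*d[0]+s*d[1],-s*d[0]+c*d[1]]).round(1)
def ld(n):
    w=np.load(n);return (w["K"],w["D"],w["r"],w["t"])
E
python3 - <<'E'
from m import *
im=cv2.imread("pics/w6.png"); cv2.imwrite("pics/w6c.png",cv2.resize(im[165:285,190:320],None,fx=5,fy=5,interpolation=cv2.INTER_CUBIC))
k=ld("w6.npz"); print(rk((504.9,42.9)))
for p in ((203,193),(210,275),(298,186),(301,275)): print(p,rk(onz(k,p,30)))
for q in ((0,22.5,0),(0,67.5,0)): 
  c,s=np.cos(YAW),np.sin(YAW); print(proj(k,[[P[0]+c*q[0]-s*q[1],P[1]+s*q[0]+c*q[1],0]]))
E
```

```text
[-88.1  16.4]
(203, 193) [-45.1  58.1]
(210, 275) [-75.8  57.5]
(298, 186) [-42.6  24.3]
(301, 275) [-75.8  23.6]
[[304.98096902  69.76848125]]
[[192.18656493  69.78378125]]
```

View pics/w6c.png

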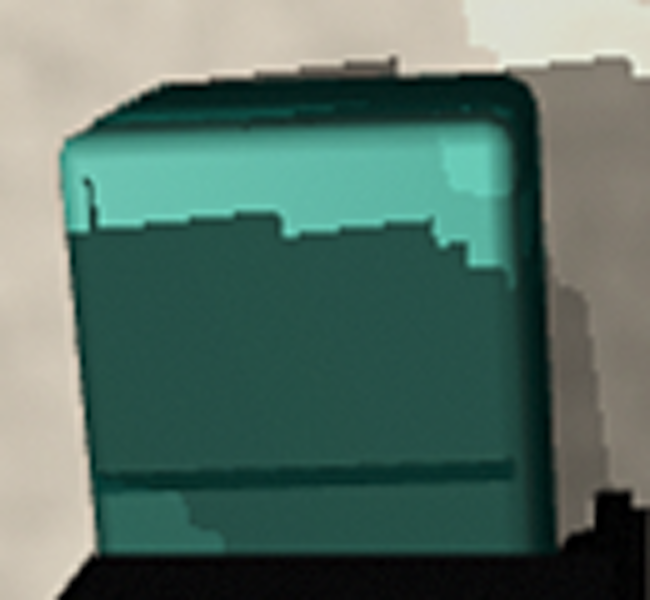

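Emit:
drive_tool([
  {"dx":0.2,"dy":1.5,"dz":0,"yaw":0},
  {"dx":0.2,"dy":1.5,"dz":0,"yaw":0},
  {"dx":0.1,"dy":1,"dz":0,"yaw":0},
  {"dx":0,"dy":0,"dz":0,"yaw":0},
])

```text
t: 9.75
eef_pos: [505.4, 46.9, 13.0]
tcp_rot: [3.142, -0.0, -0.126]
ft_force: [-0.3, -0.4, 0.2]
opening: 0.0
```

Emit:
drive_tool([
  {"dx":-1,"dy":-8,"dz":0,"yaw":0},
  {"dx":-1,"dy":-8,"dz":0,"yaw":0},
  {"dx":0,"dy":0,"dz":30,"yaw":0},
  {"dx":0,"dy":0,"dz":30,"yaw":0},
  {"dx":-30,"dy":8,"dz":10,"yaw":0},
])

```text
t: 10.17
eef_pos: [478.2, 36.9, 85.9]
tcp_rot: [-3.141, -0.008, -0.127]
ft_force: [0.0, -0.1, 1.1]
opening: 0.005
```

Emit:
drive_tool([
  {"dx":-24,"dy":14,"dz":20,"yaw":0},
  {"dx":-24,"dy":14,"dz":20,"yaw":0},
  {"dx":0,"dy":6,"dz":0,"yaw":0},
  {"dx":0,"dy":0,"dz":0,"yaw":0},
])

```text
t: 10.5
eef_pos: [425.4, 72.9, 124.0]
tcp_rot: [-3.141, -0.003, -0.125]
ft_force: [1.1, -0.5, 0.4]
opening: 0.008
```

```bash
python3 - <<'E'
from m import *
k=cal("wrist");im=env.read_camera("wrist"); cv2.imwrite("pics/w7.png",im[:,:,::-1]); np.savez("w7.npz",K=k[0],D=k[1],r=k[2],t=k[3])
s=env.state(); print(s["t"],s["eef_pos"],s["tcp_rot"],s["ft_force"],rk(s["eef_pos"]))
E
```

```text
10.55 [426.01402786  72.4979782  123.23629087] [-3.14147800e+00 -1.79127669e-03 -1.24984071e-01] [ 0.37734982 -0.160067   -0.16023136] [-170.    35.8]
```

View pics/w7.png

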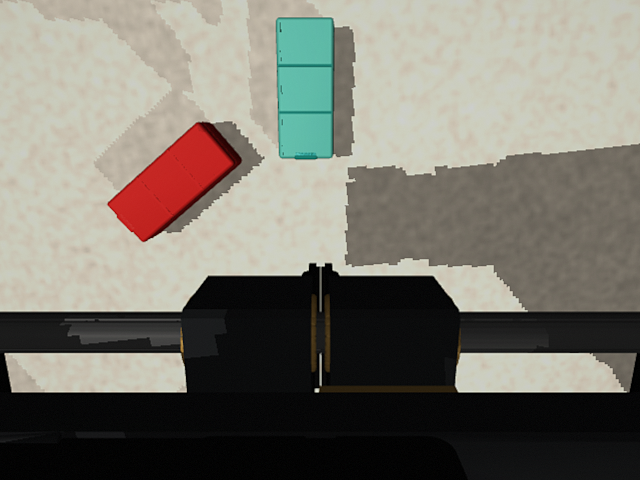

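```bash
python3 - <<'E'
from m import *
k=ld("w7.npz")
for p in ((277,18),(333,18),(280,156),(332,157)): print(p,rk(onz(k,p,30)))
c,s=np.cos(YAW),np.sin(YAW)
for q in ((-145,45),(-175,45)): print(P+[c*q[0]-s*q[1],s*q[0]+c*q[1]])
E
```

```text
(277, 18) [-44.9  60.5]
(333, 18) [-44.9  29.1]
(280, 156) [-121.3   60.5]
(332, 157) [-121.9   29.1]
[452.0044971   78.46495828]
[422.24232221  82.23496434]
```

Emit:
drive_tool([
  {"dx":5,"dy":6.6,"dz":-20,"yaw":0},
  {"dx":5,"dy":0,"dz":-30,"yaw":0},
  {"dx":5,"dy":0,"dz":-30,"yaw":0},
  {"dx":5,"dy":0,"dz":-29,"yaw":0},
  {"dx":0,"dy":0,"dz":0,"yaw":0},
])

```text
t: 10.97
eef_pos: [444.8, 78.3, 8.9]
tcp_rot: [3.14, 0.007, -0.127]
ft_force: [-1.2, -0.1, -0.2]
opening: 0.008
```

Emit:
drive_tool([
  {"dx":6,"dy":-0.8,"dz":0,"yaw":0},
  {"dx":6,"dy":-0.8,"dz":0,"yaw":0},
  {"dx":5,"dy":-0.6,"dz":0,"yaw":0},
  {"dx":4,"dy":-0.5,"dz":0,"yaw":0},
  {"dx":0,"dy":0,"dz":0,"yaw":0},
])

```text
t: 11.38
eef_pos: [467.9, 76.4, 15.2]
tcp_rot: [-3.141, -0.003, -0.126]
ft_force: [-0.6, -0.0, 0.1]
opening: 0.006
```

```bash
python3 - <<'E'
from m import *
k=cal("wrist");im=env.read_camera("wrist"); cv2.imwrite("pics/w8.png",im[:,:,::-1]); np.savez("w8.npz",K=k[0],D=k[1],r=k[2],t=k[3])
s=env.state(); print(s["t"],s["eef_pos"],s["tcp_rot"],s["ft_force"],rk(s["eef_pos"]))
E
```

```text
11.4333 [467.15103789  76.52956285  14.9540079 ] [-3.14137253e+00 -2.13147189e-03 -1.25646604e-01] [-0.73281609  0.09462193 -0.80017834] [-129.7   45. ]
```

View pics/w8.png

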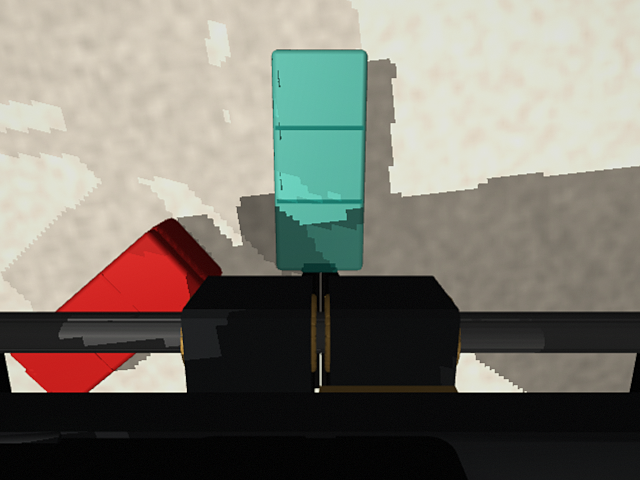

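Emit:
drive_tool([
  {"dx":4,"dy":-0.5,"dz":0,"yaw":0},
  {"dx":4,"dy":-0.5,"dz":0,"yaw":0},
  {"dx":4,"dy":-0.5,"dz":0,"yaw":0},
  {"dx":4,"dy":-0.5,"dz":0,"yaw":0},
  {"dx":4,"dy":-0.5,"dz":0,"yaw":0},
])

```text
t: 11.85
eef_pos: [486.8, 74.1, 14.0]
tcp_rot: [3.141, 0.0, -0.126]
ft_force: [-0.8, -0.5, 1.2]
opening: 0.001
```

Emit:
drive_tool([
  {"dx":4,"dy":-0.5,"dz":0,"yaw":0},
  {"dx":4,"dy":-0.5,"dz":0,"yaw":0},
  {"dx":4,"dy":-0.5,"dz":0,"yaw":0},
  {"dx":4,"dy":-0.5,"dz":0,"yaw":0},
  {"dx":0,"dy":0,"dz":0,"yaw":0},
])

```text
t: 12.27
eef_pos: [503.3, 72.0, 14.0]
tcp_rot: [-3.142, -0.001, -0.126]
ft_force: [-0.1, -0.3, -0.1]
opening: 0.002
```

```bash
python3 - <<'E'
from m import *
k=cal("wrist");im=env.read_camera("wrist"); cv2.imwrite("pics/w9.png",im[:,:,::-1]); np.savez("w9.npz",K=k[0],D=k[1],r=k[2],t=k[3])
s=env.state(); print(s["t"],s["eef_pos"],s["tcp_rot"],s["ft_force"],rk(s["eef_pos"]))
E
```

```text
12.3167 [502.78404565  72.02471516  13.88150967] [ 3.14157237e+00 -3.80688221e-04 -1.25756624e-01] [ 4.54101708e-01 -4.22638947e-01 -3.73880878e-04] [-93.8  45. ]
```

View pics/w9.png

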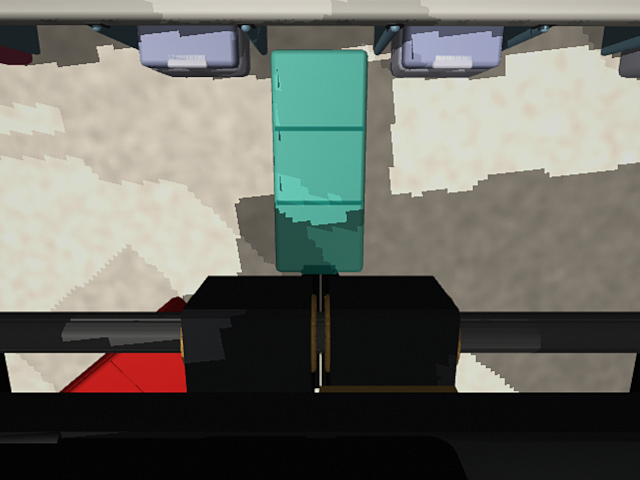

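The box is straight and centred: edges 273–367, with divider tips at 262 and 378. I'll continue the push.

Emit:
drive_tool([
  {"dx":4,"dy":-0.5,"dz":0,"yaw":0},
  {"dx":4,"dy":-0.5,"dz":0,"yaw":0},
  {"dx":4,"dy":-0.5,"dz":0,"yaw":0},
  {"dx":4,"dy":-0.5,"dz":0,"yaw":0},
  {"dx":4,"dy":-0.5,"dz":0,"yaw":0},
])

```text
t: 12.73
eef_pos: [522.8, 69.5, 14.0]
tcp_rot: [3.141, 0.0, -0.126]
ft_force: [-0.9, -0.2, 0.5]
opening: 0.003
```

Emit:
drive_tool([
  {"dx":4,"dy":-0.5,"dz":0,"yaw":0},
  {"dx":4,"dy":-0.5,"dz":0,"yaw":0},
  {"dx":4,"dy":-0.5,"dz":0,"yaw":0},
  {"dx":4,"dy":-0.5,"dz":0,"yaw":0},
  {"dx":4,"dy":-0.5,"dz":0,"yaw":0},
])

```text
t: 13.15
eef_pos: [542.7, 67.0, 14.0]
tcp_rot: [3.141, 0.0, -0.126]
ft_force: [-0.6, -0.5, 0.4]
opening: 0.002
```

Emit:
drive_tool([
  {"dx":4,"dy":-0.5,"dz":0,"yaw":0},
  {"dx":4,"dy":-0.5,"dz":0,"yaw":0},
  {"dx":4,"dy":-0.5,"dz":0,"yaw":0},
  {"dx":4,"dy":-0.5,"dz":0,"yaw":0},
  {"dx":0,"dy":0,"dz":0,"yaw":0},
])

```text
t: 13.57
eef_pos: [559.3, 65.0, 14.0]
tcp_rot: [-3.142, -0.001, -0.126]
ft_force: [-0.2, -0.3, 0.3]
opening: 0.009
```

```bash
python3 - <<'E'
from m import *
k=cal("wrist");im=env.read_camera("wrist"); cv2.imwrite("pics/w10.png",im[:,:,::-1])
s=env.state(); print(s["t"],s["eef_pos"],s["tcp_rot"],s["ft_force"],rk(s["eef_pos"]))
E
```

```text
13.6167 [558.81093588  65.01569575  13.91843435] [ 3.14157484e+00 -5.11079156e-04 -1.25720495e-01] [ 0.18622142  0.38662786 -0.17620723] [-37.4  45.1]
```

View pics/w10.png

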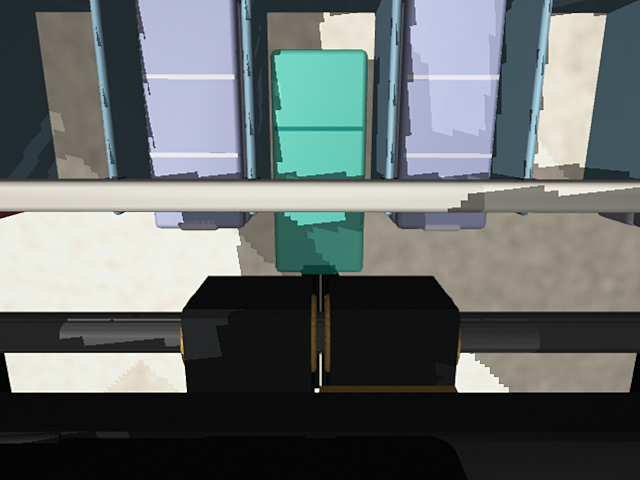

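Emit:
drive_tool([
  {"dx":3,"dy":-0.4,"dz":0,"yaw":0},
  {"dx":3,"dy":-0.4,"dz":0,"yaw":0},
  {"dx":3,"dy":-0.4,"dz":0,"yaw":0},
  {"dx":2,"dy":-0.2,"dz":0,"yaw":0},
  {"dx":1,"dy":-0.1,"dz":0,"yaw":0},
])

```text
t: 14.03
eef_pos: [570.7, 63.6, 14.0]
tcp_rot: [3.141, -0.0, -0.126]
ft_force: [-0.3, 0.1, 0.1]
opening: 0.006
```

Emit:
drive_tool([
  {"dx":1,"dy":-0.1,"dz":0,"yaw":0},
  {"dx":1,"dy":-0.1,"dz":0,"yaw":0},
  {"dx":1,"dy":-0.1,"dz":0,"yaw":0},
  {"dx":0,"dy":0,"dz":0,"yaw":0},
])

```text
t: 14.37
eef_pos: [573.5, 63.3, 13.9]
tcp_rot: [3.142, -0.0, -0.126]
ft_force: [0.5, -0.1, 0.1]
opening: 0.006
```

Emit:
drive_tool([
  {"dx":1,"dy":-0.1,"dz":0,"yaw":0},
  {"dx":0,"dy":0,"dz":0,"yaw":0},
])

```text
t: 14.53
eef_pos: [574.5, 63.2, 14.0]
tcp_rot: [3.141, -0.0, -0.126]
ft_force: [0.4, -0.0, -0.2]
opening: 0.007
```

Emit:
drive_tool([
  {"dx":1,"dy":-0.1,"dz":0,"yaw":0},
  {"dx":0,"dy":0,"dz":0,"yaw":0},
])

```text
t: 14.7
eef_pos: [575.5, 63.1, 14.0]
tcp_rot: [3.142, -0.0, -0.126]
ft_force: [-0.0, -0.7, -0.1]
opening: 0.008
```

```bash
python3 - <<'E'
from m import *
k=cal("wrist");im=env.read_camera("wrist"); cv2.imwrite("pics/w11.png",im[:,:,::-1])
s=env.state(); print(s["t"],s["eef_pos"],s["tcp_rot"],s["ft_force"],rk(s["eef_pos"]))
E
```

```text
14.75 [575.47643625  63.0788334   13.97022611] [ 3.14152449e+00 -1.85136915e-04 -1.25645907e-01] [-0.07141316  0.68110078  0.06477666] [-20.6  45.3]
```

View pics/w11.png

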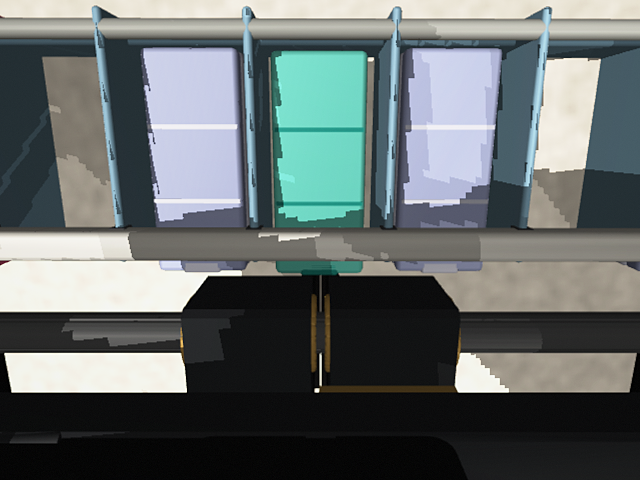

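About 1 mm remains: the teal near edge is at row 272 and the lavender ones at ~270. I'm stepping in until force rises.

Emit:
drive_tool([
  {"dx":1,"dy":-0.1,"dz":0,"yaw":0},
  {"dx":0,"dy":0,"dz":0,"yaw":0},
])

```text
t: 14.92
eef_pos: [576.5, 63.0, 14.0]
tcp_rot: [3.142, -0.0, -0.126]
ft_force: [-0.4, -0.2, -0.2]
opening: 0.005
```

Emit:
drive_tool([
  {"dx":1,"dy":-0.1,"dz":0,"yaw":0},
  {"dx":0,"dy":0,"dz":0,"yaw":0},
])

```text
t: 15.08
eef_pos: [576.9, 62.9, 13.9]
tcp_rot: [3.141, 0.001, -0.126]
ft_force: [-2.6, 0.6, 2.7]
opening: 0.004
```

Emit:
drive_tool([
  {"dx":0.5,"dy":-0.1,"dz":0,"yaw":0},
  {"dx":0,"dy":0,"dz":0,"yaw":0},
])

```text
t: 15.25
eef_pos: [576.9, 62.9, 13.9]
tcp_rot: [3.141, 0.002, -0.126]
ft_force: [-5.2, 1.4, 3.3]
opening: 0.002
```

Emit:
drive_tool([
  {"dx":0.6,"dy":-0.1,"dz":0,"yaw":0},
  {"dx":0,"dy":0,"dz":0,"yaw":0},
])

```text
t: 15.42
eef_pos: [576.9, 62.9, 13.9]
tcp_rot: [3.141, 0.003, -0.126]
ft_force: [-7.5, 2.1, 5.8]
opening: 0.006
```

Emit:
drive_tool([
  {"dx":-4,"dy":0.5,"dz":0,"yaw":0},
  {"dx":-12,"dy":1.5,"dz":0,"yaw":0},
  {"dx":-20,"dy":2,"dz":0,"yaw":0},
  {"dx":0,"dy":0,"dz":35,"yaw":0},
  {"dx":0,"dy":0,"dz":35,"yaw":0},
])

```text
t: 15.83
eef_pos: [540.9, 66.7, 83.4]
tcp_rot: [3.141, 0.004, -0.125]
ft_force: [0.7, -0.4, 0.5]
opening: 0.007
```

Emit:
drive_tool([
  {"dx":0,"dy":0,"dz":35,"yaw":0},
  {"dx":10,"dy":0,"dz":35,"yaw":0},
  {"dx":0,"dy":0,"dz":35,"yaw":0},
  {"dx":0,"dy":0,"dz":0,"yaw":0},
  {"dx":0,"dy":0,"dz":0,"yaw":0},
])

```text
t: 16.25
eef_pos: [553.2, 66.7, 190.6]
tcp_rot: [-3.141, -0.004, -0.126]
ft_force: [0.8, 0.1, -1.3]
opening: 0.003
```

```bash
python3 - <<'E'
from m import *
k=cal("wrist");im=env.read_camera("wrist"); cv2.imwrite("pics/w12.png",im[:,:,::-1]); np.savez("w12.npz",K=k[0],D=k[1],r=k[2],t=k[3])
cv2.imwrite("pics/w12c.png",cv2.resize(im[20:170,180:390,::-1],None,fx=3.8,fy=3.8,interpolation=cv2.INTER_CUBIC))
s=env.state(); print(s["t"],s["eef_pos"],s["tcp_rot"],s["ft_force"],rk(s["eef_pos"]))
E
```

```text
16.3 [552.38391962  66.67029901 188.99521132] [-3.14156947e+00 -1.22047080e-03 -1.25603703e-01] [-1.09166083  1.06374195 -0.82833213] [-43.9  45.9]
```

View pics/w12.png

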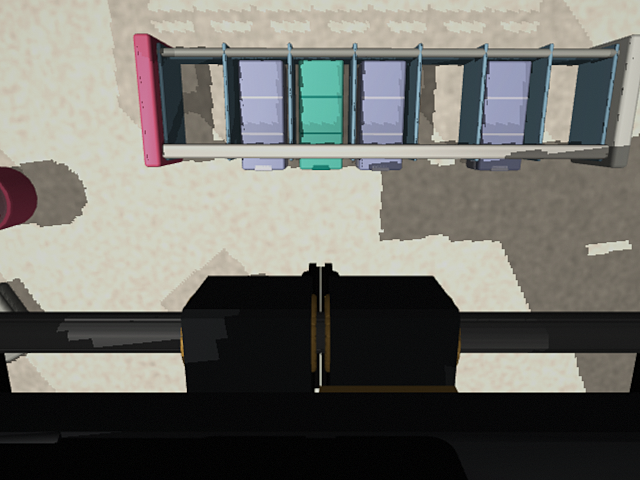

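View pics/w12c.png

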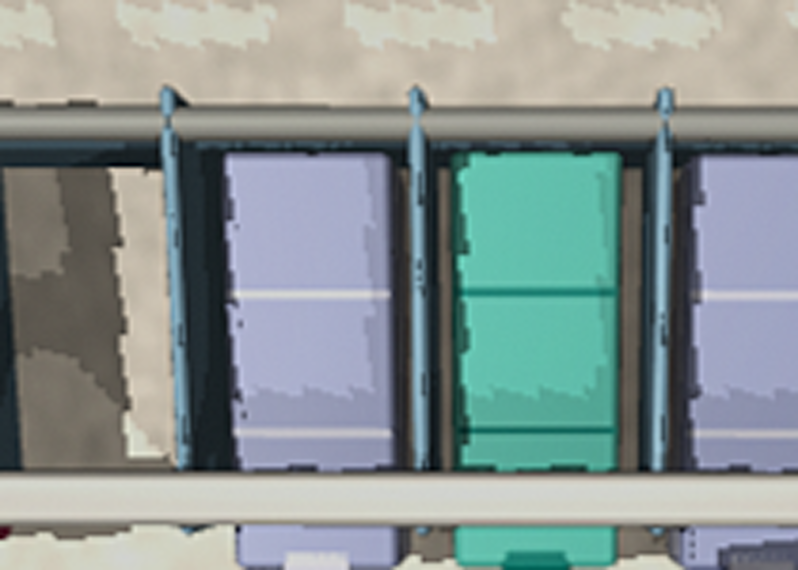

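The teal box is flush with its lavender neighbours in the third slot: the far ends and lid seams line up. The tool is clear of everything, so I'm handing in.

```bash
python3 -c "
from cell import env
print(env.job_done()); print(env.state()['t'])"
```

```text
the job is handed in; nothing more can be done
None
the job is handed in; nothing more can be done
```

The teal box is home in the third slot from the pink end, and the job was handed in at about 16.3 s of the 64 s allowed. No verdict was reported.

- **Rail:** I pressed the closed fingertips on the rail above slot 1 and slid them without lifting past slot 2 to slot 3. Contact force was 15 N at first, then about 8–9 N at every reading during the slide.
- **Box:** I pushed the teal box sideways from its flank, which centred it on the slot and squared it up. I then pushed its near end straight in until the fingers stopped moving and the force rose to about 7.5 N on the back stop. It was never gripped or lifted.
- **Last checks:** In the last wrist picture the teal box's far end and lid seams line up with its lavender neighbours. All three lavender boxes look unmoved, and the tool is clear of everything.
- **Not rechecked:** I took no final overhead picture, so I did not look again at the tin, cup, bottle or crusher. The planned moves stayed clear of them.
- **Small disagreement:** The camera fit put the ledge about 4 mm below the work surface, but touching the rail at 50.3 mm showed it at z = 0, so I used that.
- **Refused call:** One move call was rejected as invalid input early on. It moved nothing.

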